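# Ratchet the tube clamp down on a seat post

## Robot

A 7-joint arm with a two-finger parallel gripper is mounted at the origin on the work surface. World frame = base frame: x ahead of the robot, y to its left, z up, the work surface at z = 0. Lengths are in m, angles in rad, forces in N, time in s.
With the tool pointing down it reaches from about 0.4 to 0.85 m from the base axis. Payload 4.5 kg.
Tool frame: the origin (TCP) lies between the finger pads; the fingertips stand 19 mm ahead of it and the grasp point (between the pads) is the TCP (r.tips_ahead is the distance from the TCP to the fingertips, in m); z points along the fingers, y is the line along which they close (so a half turn about z gives the same grasp; the last joint's range is limited). The gripper opens to 88 mm and grips with 3 to 60 N. Pads are 18 mm wide; open, the fingers measure 123 mm over their backs; the gripper's body (75 mm by 187 mm) begins 45 mm behind the grasp point.
Start: joints at [-1.169, 0.689, -0.195, 1.565, 0.157, 0.902, -0.215], TCP at [0.225, 0.583, 0.258] pointing down, gripper open.
Joint ranges: [-3.01, 3.01], [-0.46, 2.08], [-1.47, 1.51], [0.13, 2.56], [-1, 4.14], [0.04, 2.09], [-2.66, 2.66]. Speed limits (rad/s): [2.57, 2.57, 3.14, 3.14, 3.14, 3.14, 3.14].

## Interface

Orientations are given as a unit quaternion [x, y, z, w].
In Python, from plant import r, cams, models gives the robot as it stands. The module is installed in compiled form; this text tells all that it offers.
- The arm moves only by the tool jog_arm, never from a script. Its arguments are lists of equal length, an entry for each row: "turn": the turn, a rotation vector about the tool's x, y, z in rad, a list of three; "translation": the shift along the tool's x, y, z in m, a list of three; "grip": the closure, from 0 (fully open) to 1 (shut). In form: {"turn": [[ax, ay, az], ...], "translation": [[tx, ty, tz], ...], "grip": [grip, ...]}. A call has 1 to 20 rows; each row is the pose to reach, as a shift and turn from the pose commanded when the call began, along the tool's axes at that moment; what a row does not reach only later rows make up. A row lasts 1/8 s, in which the tool goes at most 62.5 mm and 10.7 degrees, less where a joint would pass 70% of its speed; a pose out of reach is approached as far as the arm can. A call with a gripper value outside its range is refused whole. The fingers move at their own pace and stop on an object; "force" is the grip in N (left out, the last holds). Time passes only in rows, so rows that repeat a pose let the fingers close. It gives the time, the measured TCP pose, the force, the opening and the grip force at its end, in the units of the state.
- r.get_state(): the state, without advancing time (a new reading comes with each control period).
- cams.snapshot(name): name is "side" or "top"; returns the picture (480x640x3 uint8, red, green, blue); there is no depth.
- cams.camera_params(name): a dict with "fx", "fy", "cx", "cy" (pixels), "eye" and "orientation" of the camera in the world. Camera axes: x right, y up, looking along -z (the intrinsics and any distortion apply to the point x, -y, -z); pixel columns grow to the right and rows downward; lengths in m; the calibration is good to about 2 mm. A picture is of the moment at which its call begins. camera_params takes no time and is no camera call.
- r.finish_job(): hands the job in; it is judged then, once.
Trained networks look in the newest picture that a camera, given by its name, has taken for a name from the list of things; names that differ only in an ending like _2 or _b are one class to them, and where a whole thing is asked for, a point or a joint stands for the part that bears it (a point fixed in the world has none). Each returns a list of dicts, best first, with "p" (0 to 1); they miss things now and then, are a little off and sometimes report something else, mostly with a low value. They report only what shows in the picture. A call takes as long as a camera call. They do not tell look-alikes from the thing itself.
- models.find_in(camera, name): "position" ([x, y, z] in m, in world coordinates, good to about 4 mm: the middle of the surface that is visible of it).
- models.masks_of(camera, name): "pixels" (480x640 bool, what is visible of it).
- models.place_of(camera, name): "position" ([x, y, z] in m, in world coordinates, good to about 4 mm: a listed point, or the origin of a listed thing).
The state is a dict: "clock": time; "q": joint angles; "qd": joint speeds; "joint_torque": joint torques, N m; "tool_pos": TCP position; "eef_rot": TCP orientation; "contact_force": force on the tool from outside, world axes, zero at the start; "moment": the same for the moment, N m; "opening": opening from 0.0 (shut) to 1.0 (fully open); "finger_force": force on a finger pad.
Only numpy, scipy, OpenCV 4.12 (cv2) and the standard library are available. Lean on these libraries where they do the work, as an engineer would, in place of code of your own. Each camera call takes 0.05 s, during which the arm holds its last target. There are 200 camera calls.

## Task

Clamp the seat post: pick up the ratchet ring wrench by its neck close to the head, set it flat down over the tube clamp's hexagonal screw head and let go of it, then take it again by the outer end of its handle. Swing it back and forth between the two stop posts, clockwise seen from above to tighten and letting it slip on each return, never lifting it off the head once tightening has begun, until the screw is fully home and turns no further. Leave the wrench lying flat on the head, and leave the other things on the worktop where they are.

Things in the scene. Friction and masses are not known exactly. Their poses are not given: they have to be found in the camera images.
- clamp: Grey tube clamp fixed to the worktop: base plate 150 x 170 x 10 mm; a silver seat post, 27 mm thick, lies through it along y, its top 47 mm above the worktop (its head end, at -y, 54 mm). A yoke 62 x 62 mm bridges the tube, flat top face 72 mm above the worktop, the hexagonal screw head in its middle. Origin: on the worktop under the screw axis; z up, -x is the side where the handle swings.
- stop_post_l (a point): Top of one of two upright steel stop posts on the clamp, 12 mm thick, 100 mm above the worktop, 85 mm from the screw axis, 55 degrees from the clamp's -x axis towards its +y. The posts stop the seated wrench's handle at 46 degrees (0.80 rad) either side of the clamp's -x axis.
- stop_post_r (a point): Top of the other stop post, the same on the clamp's -y side.
- screw_head (a point): The clamp's steel hexagonal screw head. Point on its axis at its foot, on the yoke's top face; z up, x square to one of the six flats; turns with the screw. 24 mm across flats for 14.5 mm of height, then 21.5 mm across flats up to 16.5 mm, then a 14 mm round stub up to 21.5 mm. The wrench goes on from above in any of six ways, 60 degrees apart.
- screw (a joint): Turn of the screw in rad, growing clockwise seen from above (tightening). It starts between 0 and 0.4 and stops dead at 2.5, when the shoe under the yoke presses the seat post. It turns under about 0.4 N m of friction (3 N at the wrench's handle end) and stays where it is left.
- wrench: The ratchet ring wrench, lying flat, right way up: round steel head 52 mm across, 18 mm thick, with an open hexagonal ring through it, and a straight aluminium handle along its -x axis, 16 mm wide, from 6 to 18 mm above the head's underside, reaching 165 mm from the ring's centre. 0.23 kg, balance point 13 mm from the ring's centre. Origin: the ring's centre at the head's underside; z up.
- ring_socket (a point): The wrench's hexagonal ring, 25.6 mm across flats, open through the head. Point at its centre at the head's underside; z up, x square to one flat. It drops over the screw head if within about 6 degrees (modulo 60) of its hexagon. Swung clockwise seen from above the wrench drives it; anticlockwise the wrench slips round it. Some 0.3 rad of each driving stroke is lost to play.
- wrench_neck (a point): Middle of the handle's cross-section close to the head, 40 mm from the ring's centre, 12 mm above the wrench's underside: the place to carry it by (16 mm wide). Axes as the wrench. When the wrench is seated, its underside lies on the yoke's top face, the handle level 78 to 90 mm above the worktop.
- wrench_end (a point): Middle of the handle's cross-section near its outer end, 135 mm from the ring's centre, 30 mm from the tip, 12 mm above the wrench's underside: the place to hold it for swinging (16 mm wide). Axes as the wrench.
- jar: Bystander: glass jar of washers, 62 mm across, 85 mm high. Origin under its centre.
- bell: Bystander: yellow plastic bicycle bell, 54 mm across, 37 mm high. Origin under its centre.
- spanner: Bystander: plain flat steel spanner, 180 mm long, thin, with an open jaw at one end and a small round eye at the other.
- spokekey: Bystander: small stainless spoke wrench, a notched disc 43 mm across, 7 mm thick.
- tirelever: Bystander: red plastic tire lever, about 120 mm long, 18 mm wide.
- pedal: Bystander: black pedal, 90 x 75 x 22 mm, with a steel axle.
There are look-alikes about, which are no part of the job. Of the things that look like the wrench, the largest one is meant.

How it is judged:
On the way, in this order (a step that is already met when the one before it is completed fails the run):
1. the wrench is lifted, held close to its head (horizontal distance between the grasp point and wrench_neck below 0.06 m and contact force between the fingers and wrench above 0.5 N and height (world z) of wrench above 0.03 m), for 0.1 s.
2. the wrench lies flat over the screw head, let go of (horizontal distance between wrench and screw_head below 0.004 m and z of wrench in the frame of screw_head below 0.004 m and angle between wrench's own z axis and vertical below 0.12 rad and contact force between the fingers and wrench below 0.1 N), for 0.2 s.
3. held near the outer end of its handle, the seated wrench turns the screw (horizontal distance between the grasp point and wrench_end below 0.045 m and horizontal distance between wrench and screw_head below 0.005 m and contact force between the fingers and wrench above 0.5 N and velocity of joint screw above 0.03 rad/s), for 0.1 s.
At the end, for the whole second after the job is handed in: The screw has been turned clockwise to its stop at 2.5 rad (at least 2.3), and the wrench lies at rest flat over the screw head: ring centred within 4 mm, underside within 4 mm of the yoke's top face, tilted less than 0.12 rad (value of joint screw above 2.3 rad and horizontal distance between wrench and screw_head below 0.004 m and z of wrench in the frame of screw_head below 0.004 m and angle between wrench's own z axis and vertical below 0.12 rad and linear speed of wrench below 0.02 m/s); the robot touches nothing.
It fails at once if once tightening has begun (screw past 0.8 rad) the wrench is lifted off the screw head (value of joint screw above 0.8 rad and z of wrench in the frame of screw_head above 0.012 m).
It fails at once if another thing on the worktop is shoved more than 30 mm (distance of any of jar, bell, spanner, spokekey, tirelever, pedal from where it was at the start of the episode above 0.03 m).
It also fails if it takes over 72 s, if anything falls off the work surface, if the arm or the gripper's body presses on something with over 40 N, if the wrist force passes 120 N, or if a joint passes its speed limit or range.

## Working session

There is one attempt and no reset: what is moved stays moved. The work goes in short steps, Python scripts to look and compute and a tool call to move; the robot and the scene stay as the last step left them, time stands still between calls to the robot, and variables do not carry over. Pictures are saved under pics/ and viewed, at most 10 in all, crops included, and the job is handed in when it is done.

Besides the shell and the picture viewer there is one more tool, called after "Emit:" as name(argument=value, ...), one argument or row to a line, values as JSON. jog_arm: Moves the arm, as the interface text tells. Its arguments: {"type":"object","properties":{"turn":{"type":"array"},"translation":{"type":"array"},"grip":{"type":"array"},"force":{"type":"number"}},"required":["turn","translation","grip"]}

```bash
mkdir -p pics
cat > h.py <<'E'
import numpy as np, cv2
from scipy.spatial.transform import Rotation as R
from plant import r,cams,models
def save(c,n):
    im=cams.snapshot(c); cv2.imwrite(f'pics/{n}.png',im[:,:,::-1]); return im
def proj(c,p):
    P=cams.camera_params(c); q=R.from_quat(P['orientation']).inv().apply(np.atleast_2d(p)-np.array(P['eye']))
    return np.c_[P['cx']+P['fx']*q[:,0]/-q[:,2],P['cy']+P['fy']*q[:,1]/q[:,2]]
def unproj(c,uv,z):
    P=cams.camera_params(c); uv=np.atleast_2d(uv)
    d=np.c_[(uv[:,0]-P['cx'])/P['fx'],-(uv[:,1]-P['cy'])/P['fy'],-np.ones(len(uv))]
    d=R.from_quat(P['orientation']).apply(d); e=np.array(P['eye'])
    return e+d*((z-e[2])/d[:,2])[:,None]
E
python3 - <<'E'
from h import *
np.set_printoptions(precision=4,suppress=True)
for c in ['top','side']: print(cams.camera_params(c)); save(c,c+'0')
s=r.get_state(); print(s['tool_pos'],s['eef_rot'],s['clock'])
for c in ['top','side']:
  for n in ['wrench','wrench_neck','wrench_end','screw_head','stop_post_l','stop_post_r','ring_socket']:
    for d in models.place_of(c,n)[:4]: print(c,n,d['p'],np.array(d['position']),proj(c,d['position'])[0])
E
```

```text
{'fx': 527.7813369981959, 'fy': 527.7813369981959, 'cx': 315.338719027248, 'cy': 244.20349507485238, 'eye': array([ 0.4411, -0.0252,  1.2116]), 'orientation': array([-0.0202,  0.0183,  0.7158, -0.6978])}
{'fx': 496.24402062710294, 'fy': 496.24402062710294, 'cx': 323.3672146276742, 'cy': 237.83946484823636, 'eye': array([-0.1435, -0.7997,  0.7876]), 'orientation': array([ 0.4384, -0.153 , -0.3096,  0.8298])}
[0.2246 0.5827 0.257 ] [ 0.1828  0.9831 -0.0008 -0.0001] 0.1
top wrench 0.97 [ 0.61   -0.3243  0.0003] [444.7401 196.3985]
top wrench 0.86 [ 0.2432 -0.3047 -0.0029] [442.0321 356.8716]
top wrench 0.79 [ 0.461  -0.154   0.0017] [373.0529 262.8293]
top wrench 0.28 [0.6194 0.0266 0.0012] [292.6593 196.2048]
top wrench_neck 0.8 [ 0.241  -0.2754  0.0085] [430.2682 358.9864]
top wrench_neck 0.71 [ 0.5735 -0.3376  0.0094] [452.1356 211.5247]
top wrench_neck 0.6 [ 0.441  -0.1789  0.0071] [384.507  271.2851]
top wrench_end 0.91 [ 0.4851 -0.3686  0.0133] [467.7686 249.7083]
top wrench_end 0.66 [ 0.2306 -0.1968  0.0068] [395.4523 364.3927]
top screw_head 0.63 [0.617  0.0231 0.0693] [292.8472
[... 697 characters left out ...]
705  0.0117] [423.995  342.1577]
side wrench_end 0.72 [ 0.2277 -0.2032  0.0064] [279.3689 359.0971]
side wrench_end 0.62 [ 0.3953 -0.2318  0.0109] [348.963  326.2971]
side screw_head 0.61 [0.6189 0.0237 0.0703] [345.6211 219.6275]
side stop_post_l 0.86 [0.5863 0.1042 0.0989] [316.7896 203.187 ]
side stop_post_l 0.58 [ 0.5589 -0.035   0.0996] [343.8881 227.7818]
side stop_post_r 0.86 [0.5863 0.1042 0.0989] [316.7896 203.187 ]
side stop_post_r 0.58 [ 0.5589 -0.035   0.0996] [343.8881 227.7818]
side ring_socket 0.56 [ 0.4603 -0.154  -0.0001] [346.7063 298.9886]
side ring_socket 0.54 [ 0.2365 -0.2998 -0.001 ] [312.6969 388.1564]
side ring_socket 0.45 [ 0.6131 -0.3228 -0.0003] [444.8664 306.3365]
```

View pics/top0.png

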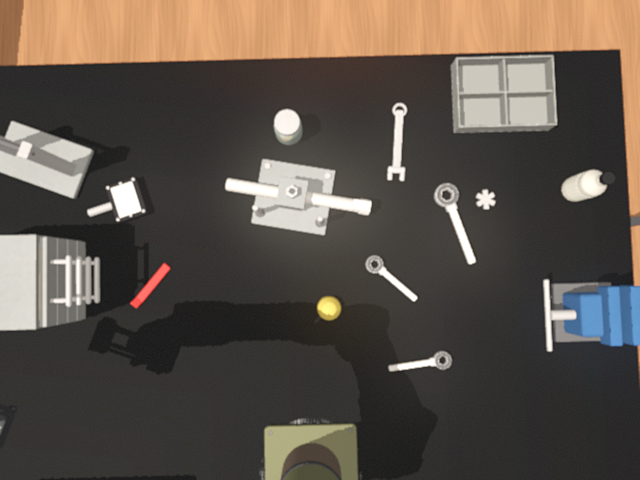

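View pics/side0.png

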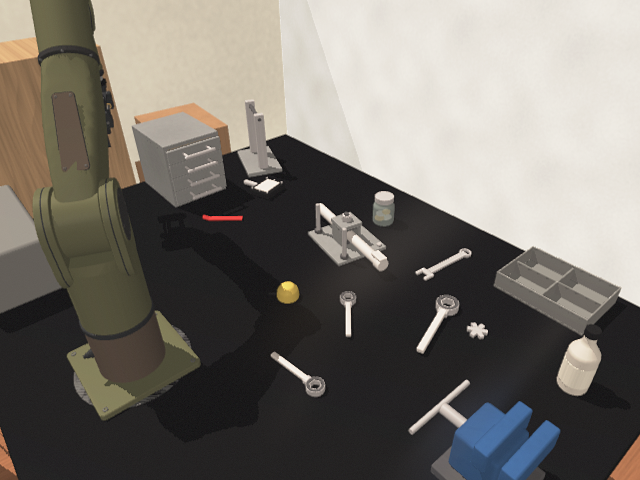

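Run:
```python
from h import *
a=cv2.imread('pics/top0.png'); b=cv2.imread('pics/side0.png')
f=lambda i,u,v,w,h,n,m:cv2.resize(i[v-h:v+h,u-w:u+w],(n,m),interpolation=cv2.INTER_CUBIC)
t=np.hstack([f(a,446,225,40,40,400,300)[:, :],f(a,415,290,70,105//2,400,300)])
t[:, :400]=f(a,455,225,52,39,400,300)
u=np.hstack([f(a,292,191,16,12,400,300),f(a,446,195,16,12,400,300)])
cv2.imwrite('pics/crop1.png',np.vstack([t,u]))
```

```text
(no output)
```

View pics/crop1.png

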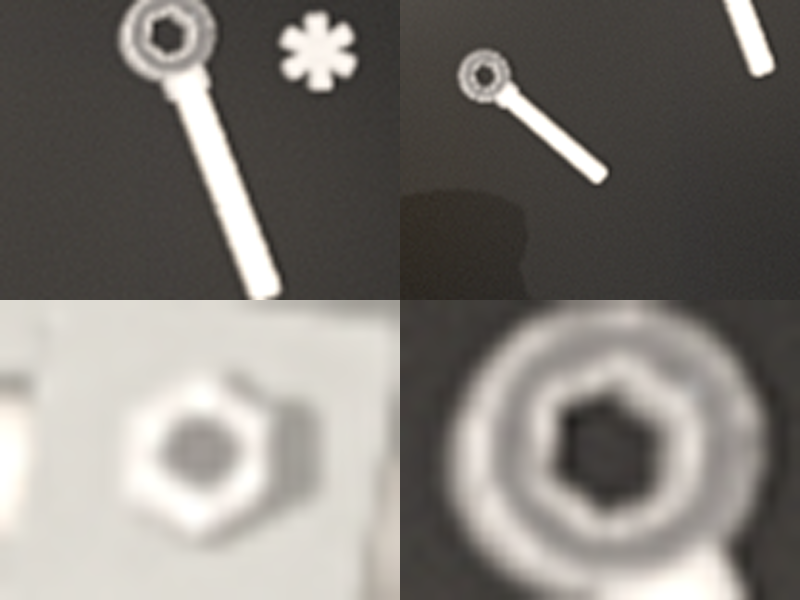

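Look-alikes at top px (446,195), (375,264) and (442,360). The first is clearly the largest: its ring-to-end distance measures 136 mm against the 135 mm given, so it is the one meant. Next I need the wrench yaw, the hex angle and the clamp yaw.

Run:
```python
from h import *
np.set_printoptions(precision=4,suppress=True)
im=save('top','top1')
g=cv2.cvtColor(im,cv2.COLOR_RGB2GRAY)
def hexang(c,rmin,rmax):
    G=g.astype(float); gx=cv2.Scharr(G,cv2.CV_64F,1,0); gy=cv2.Scharr(G,cv2.CV_64F,0,1)
    v,u=np.mgrid[:480,:640]; d=np.hypot(u-c[0],v-c[1]); m=(d>rmin)&(d<rmax)
    s=(np.hypot(gx,gy)**2*np.exp(-6j*np.arctan2(gy,gx)))[m].sum()   # image y down -> negate
    return np.degrees(np.angle(s))/6, abs(s)/(np.hypot(gx,gy)[m]**2).sum()
# image->world angle offset: image right direction in world
for nm,uv,z,bands in [('screw',(291.8,191.5),.087,[(4.5,8),(5,9),(5,7.5)]),('ring',(446.8,194.8),.018,[(2.5,6),(3,7)])]:
    w=unproj('top',[uv,(uv[0]+5,uv[1])],z); d=w[1]-w[0]; off=np.degrees(np.arctan2(d[1],d[0]))
    print(nm,w[0],off)
    for b in bands:
        a,q=hexang(uv,*b); print(b,(a+off)%60,q)
for d in models.masks_of('top','wrench'):
    m=d['pixels'].astype(np.uint8); (c,s,an)=cv2.minAreaRect(cv2.findNonZero(m)); print(d['p'],c,s)
    if abs(c[0]-458)<15 and abs(c[1]-225)<15:
        v,u=np.nonzero(m); w=unproj('top',np.c_[u,v],.018)[:,:2]
        k=np.linalg.norm(w-[.611,-.323],axis=1)>.05; h=w[k]; mu=h.mean(0); ev=np.linalg.eigh(np.cov((h-mu).T))[1][:,1]
        ev*=np.sign(ev[0]); print('yaw',np.degrees(np.arctan2(ev[1],ev[0])),'mid',mu,'proj',((h-mu)@ev).min(),((h-mu)@ev).max())
        hd=w[~k]; x=(h-mu)@ev; print('ring along/lat', ((np.array([.611,-.323])-mu)@ev), (np.array([.611,-.323])-mu)@[-ev[1],ev[0]], 'tip->',mu+ev*x.min(), 'top', ((w-mu)@ev).max())
```

```text
screw [0.617  0.0245 0.087 ] -91.4842066058456
(4.5, 8) 27.507573933036454 0.3973904454023686
(5, 9) 26.789709009664904 0.4761707318087927
(5, 7.5) 26.732656802948284 0.5036563220621408
ring [ 0.6111 -0.3248  0.018 ] -91.48302130156645
(2.5, 6) 20.242003570073294 0.5098806371239157
(3, 7) 20.12723187850912 0.451578426590626
0.91 (419.89532470703125, 360.3841552734375) (17.146289825439453, 60.431678771972656)
0.81 (390.5000305175781, 279.5000305175781) (60.81117630004883, 15.55634880065918)
0.75 (453.7373352050781, 224.5979461669922) (83.98597717285156, 24.019052505493164)
yaw 18.92937787802185 mid [ 0.5087 -0.3577] proj -0.05767791605513138 0.058553210531103
ring along/lat 0.10804431817467612 -0.00031890428945137775 tip-> [ 0.4541 -0.3765] top 0.1336468417297342
0.57 (115.77392578125, 203.5037384033203) (40.32608413696289, 59.297969818115234)
```

```bash
cat >> h.py <<'E'
def go(*wps):
    """wps: (x,y,z,toolx_yaw_deg) -> shift/turn in present tool axes"""
    s=r.get_state(); R0=R.from_quat(s['eef_rot'])
    for x,y,z,a in wps:
        a=np.radians(a); Rt=R.from_matrix(np.array([[np.cos(a),np.sin(a),0],[np.sin(a),-np.cos(a),0],[0,0,-1]]))
        print('T',np.round(R0.inv().apply(np.array([x,y,z])-s['tool_pos']),4),'turn',np.round((R0.inv()*Rt).as_rotvec(),4))
    print(round(s['clock'],2),np.round(s['tool_pos'],4),'yaw',np.round(np.degrees(np.arctan2(*R0.as_matrix()[[1,0],0])),2),'q',np.round(s['q'],2),'F',np.round(s['contact_force'],1),s['opening'],s['finger_force'])
E
python3 - <<'E'
from h import *
go((.5,.15,.25,90),(.568,-.3385,.15,19.5))
E
```

```text
T [-0.4127 -0.3053  0.0077] turn [ 1.000e-04 -1.000e-04  1.203e+00]
T [-0.6518 -0.7367  0.1076] turn [ 0.0000e+00 -2.0000e-04  2.4334e+00]
0.9 [0.2247 0.5833 0.2578] yaw 158.93 q [-1.17  0.69 -0.19  1.57  0.16  0.9  -0.22] F [ 0.3 -0.4 -0.1] 0.9982725795125493 0.0
```

Emit:
jog_arm(
  turn=[
    [0, 0, 1.2],
    [0, 0, 1.2],
    [0, 0, 1.2],
    [0, 0, 1.2],
    [0, 0, 1.2],
    [0, 0, 1.2],
    [0, 0, 1.2],
    [0, 0, 1.2],
    [0, 0, 2.433],
    [0, 0, 2.433],
    [0, 0, 2.433],
    [0, 0, 2.433],
    [0, 0, 2.433],
    [0, 0, 2.433],
    [0, 0, 2.433],
    [0, 0, 2.433],
    [0, 0, 2.433],
    [0, 0, 2.433],
    [0, 0, 2.433],
    [0, 0, 2.433],
  ],
  translation=[
    [-0.413, -0.305, 0.008],
    [-0.413, -0.305, 0.008],
    [-0.413, -0.305, 0.008],
    [-0.413, -0.305, 0.008],
    [-0.413, -0.305, 0.008],
    [-0.413, -0.305, 0.008],
    [-0.413, -0.305, 0.008],
    [-0.413, -0.305, 0.008],
    [-0.652, -0.737, 0.107],
    [-0.652, -0.737, 0.107],
    [-0.652, -0.737, 0.107],
    [-0.652, -0.737, 0.107],
    [-0.652, -0.737, 0.107],
    [-0.652, -0.737, 0.107],
    [-0.652, -0.737, 0.107],
    [-0.652, -0.737, 0.107],
    [-0.652, -0.737, 0.107],
    [-0.652, -0.737, 0.107],
    [-0.652, -0.737, 0.107],
    [-0.652, -0.737, 0.107],
  ],
  grip=[0.5, 0.5, 0.5, 0.5, 0.5, 0.5, 0.5, 0.5, 0.5, 0.5, 0.5, 0.5, 0.5, 0.5, 0.5, 0.5, 0.5, 0.5, 0.5, 0.5],
)

```text
clock: 3.4
tool_pos: [0.5689, -0.3365, 0.1511]
eef_rot: [0.985, 0.171, 0.0, -0.001]
contact_force: [0.3, -0.6, -0.5]
opening: 0.499
finger_force: 0.0
```

Run:
```python
from h import *
go((.568,-.3385,.06,19.5),(.568,-.3385,.023,19.5))
```

```text
T [-0.0016  0.0017  0.0911] turn [-0.0013 -0.001   0.0033]
T [-0.0017  0.0018  0.1281] turn [-0.0013 -0.001   0.0033]
3.4 [ 0.5689 -0.3365  0.1511] yaw 19.69 q [ 0.3   0.89  0.32  1.55 -0.36  0.76 -0.45] F [ 0.3 -0.6 -0.5] 0.4991225158465501 0.0
```

Emit:
jog_arm(
  turn=[
    [0, 0, 0],
    [0, 0, 0],
    [0, 0, 0],
    [0, 0, 0],
    [0, 0, 0],
    [0, 0, 0],
    [0, 0, 0],
    [0, 0, 0],
    [0, 0, 0],
  ],
  translation=[
    [-0.001, 0.001, 0.06],
    [-0.001, 0.001, 0.1],
    [-0.001, 0.001, 0.12],
    [-0.001, 0.001, 0.128],
    [-0.001, 0.001, 0.128],
    [-0.001, 0.001, 0.128],
    [-0.001, 0.001, 0.128],
    [-0.001, 0.001, 0.128],
    [-0.001, 0.001, 0.128],
  ],
  grip=[0.5, 0.5, 0.5, 0.5, 0.5, 1, 1, 1, 1],
  force=40,
)

```text
clock: 4.53
tool_pos: [0.5678, -0.3404, 0.0232]
eef_rot: [0.986, 0.17, 0.0, 0.0]
contact_force: [-0.0, 1.4, 3.3]
opening: 0.177
finger_force: 40.0
```

Run:
```python
from h import *
go((.568,-.3385,.2,19.5))
```

```text
T [ 0.0009 -0.0016 -0.1768] turn [ 0.0005 -0.0006  0.0005]
4.53 [ 0.5678 -0.3404  0.0232] yaw 19.53 q [ 0.35  1.07  0.24  1.58 -0.41  0.55 -0.41] F [-0.   1.4  3.3] 0.17729803868988867 39.973697662353516
```

Emit:
jog_arm(
  turn=[
    [0, 0, 0],
    [0, 0, 0],
    [0, 0, 0],
    [0, 0, 0.15],
    [0, 0, 0.3],
    [0, 0, 0.45],
    [0, 0, 0.6],
    [0, 0, 0.75],
    [0, 0, 0.916],
    [0, 0, 0.916],
    [0, 0, 0.916],
    [0, 0, 0.916],
    [0, 0, 0.916],
    [0, 0, 0.916],
    [0, 0, 0.916],
  ],
  translation=[
    [0, 0, -0.04],
    [0, 0, -0.1],
    [0, 0, -0.15],
    [0.02, -0.05, -0.177],
    [0.04, -0.1, -0.177],
    [0.06, -0.15, -0.177],
    [0.08, -0.2, -0.177],
    [0.1, -0.25, -0.177],
    [0.12, -0.3, -0.177],
    [0.135, -0.345, -0.16],
    [0.14, -0.362, -0.14],
    [0.14, -0.362, -0.12],
    [0.14, -0.362, -0.117],
    [0.14, -0.362, -0.117],
    [0.14, -0.362, -0.117],
  ],
  grip=[1, 1, 1, 1, 1, 1, 1, 1, 1, 1, 1, 1, 1, 1, 1],
)

```text
clock: 6.4
tool_pos: [0.579, 0.0472, 0.1405]
eef_rot: [0.959, -0.284, 0.001, -0.0]
contact_force: [-0.6, 0.0, -2.2]
opening: 0.176
finger_force: 40.0
```

Run:
```python
from h import *
go()
a=save('top','top2');b=save('side','side2')
for c in ['top','side']:
  for n in ['wrench','screw_head','ring_socket','wrench_end']:
    for d in models.place_of(c,n)[:3]: print(c,n,d['p'],np.round(d['position'],4),np.round(proj(c,d['position'])[0],1))
f=lambda i,u,v:cv2.resize(i[v-45:v+45,u-60:u+60,::-1],(600,450),interpolation=cv2.INTER_CUBIC)
cv2.imwrite('pics/crop2.png',cv2.resize(np.vstack([f(a,290,195),f(b,345,215)]),(400,600)))
```

```text
6.4 [0.579  0.0472 0.1405] yaw -33.01 q [-0.48  0.88  0.59  1.83 -0.76  0.67 -1.59] F [-0.6  0.  -2.2] 0.17612450782827369 39.97167706489563
top wrench 0.8 [ 0.2432 -0.3035 -0.0028] [441.5 356.9]
top wrench 0.57 [ 0.4611 -0.1519  0.0017] [372.1 262.8]
top wrench 0.53 [0.6168 0.0224 0.1175] [292.1 189.3]
top ring_socket 0.44 [ 0.24   -0.3022 -0.0035] [440.9 358.3]
top ring_socket 0.38 [ 0.4617 -0.1545 -0.0049] [373.  262.6]
top ring_socket 0.18 [0.5055 0.0934 0.1313] [258.5 243. ]
top wrench_end 0.85 [ 0.3922 -0.2315  0.0117] [408.7 292.3]
top wrench_end 0.77 [ 0.2278 -0.1999  0.0092] [397.  365.8]
top wrench_end 0.75 [0.5059 0.091  0.1309] [259.6 242.8]
side wrench 0.93 [0.6214 0.0218 0.1224] [347.  202.8]
side wrench 0.77 [ 0.4595 -0.1581 -0.0009] [347.6 300.3]
side wrench 0.56 [ 2.399e-01 -3.018e-01 -2.000e-04] [314.7 387.6]
side screw_head 0.48 [0.6178 0.0212 0.066 ] [345.9 221.5]
side ring_socket 0.52 [0.6166 0.0233 0.1188] [345.2 204.4]
side ring_socket 0.39 [ 0.4596 -0.1546  0.0008] [346.7 299. ]
side ring_socket 0.37 [ 2.404e-01 -3.000e-01  2.000e-04] [314.3 386.7]
side wrench_end 0.67 [0.5015 0.0933 0.1295] [293.9 205.8]
side wrench_end 0.63 [ 0.3952 -0.2272  0.0105] [347.5 325.3]
side wrench_end 0.58 [ 0.2245 -0.2044  0.0087] [278.4 359.5]
```

View pics/crop2.png

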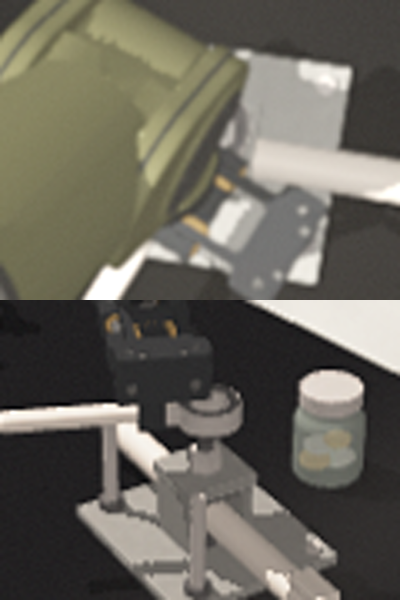

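Emit:
jog_arm(
  turn=[
    [0, 0, 0],
    [0, 0, 0],
    [0, 0, 0],
    [0, 0, 0],
    [0, 0, 0],
    [0, 0, 0],
  ],
  translation=[
    [0, -0.001, 0.015],
    [0, -0.001, 0.025],
    [0, -0.001, 0.028],
    [0, -0.001, 0.031],
    [0, -0.001, 0.033],
    [0, -0.001, 0.033],
  ],
  grip=[1, 1, 1, 1, 1, 1],
)

```text
clock: 7.65
tool_pos: [0.578, 0.0488, 0.1076]
eef_rot: [0.959, -0.284, -0.001, -0.0]
contact_force: [-4.9, 1.1, 7.0]
opening: 0.177
finger_force: 40.0
```

Run:
```python
from h import *
go(); print(r.get_state()['moment'])
b=save('side','side3')
for n in ['wrench','ring_socket']:
    for d in models.place_of('side',n)[:1]: print(n,d['p'],np.round(d['position'],4))
cv2.imwrite('pics/crop3.png',cv2.resize(b[180:240,305:385,::-1],(800,600),interpolation=cv2.INTER_CUBIC))
```

```text
7.65 [0.578  0.0488 0.1076] yaw -32.97 q [-0.46  0.92  0.54  1.84 -0.8   0.61 -1.56] F [-4.9  1.1  7. ] 0.17679930474180053 40.00132441520691
[ 0.26603115  1.00826667 -0.02412181]
wrench 0.76 [0.6199 0.0242 0.0903]
ring_socket 0.55 [0.6162 0.0237 0.0887]
```

View pics/crop3.png

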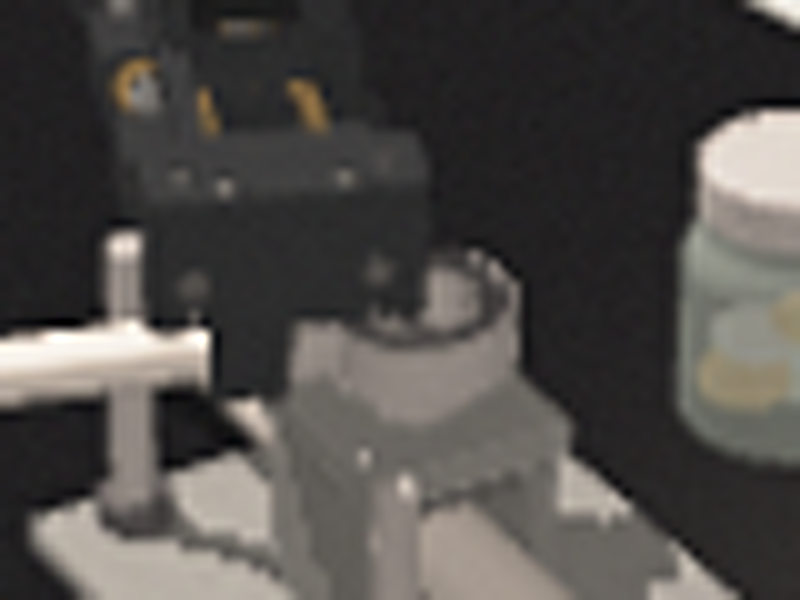

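Emit:
jog_arm(
  turn=[
    [0, 0, 0],
    [0, 0, 0],
    [0, 0, 0],
    [0, 0, 0],
  ],
  translation=[
    [-0.001, 0.0005, 0],
    [-0.001, 0.0005, 0.002],
    [-0.001, 0.0005, 0.004],
    [-0.001, 0.0005, 0.004],
  ],
  grip=[1, 1, 1, 1],
)

```text
clock: 8.3
tool_pos: [0.5779, 0.0495, 0.1039]
eef_rot: [0.959, -0.283, -0.0, -0.001]
contact_force: [-3.0, 2.3, 8.4]
opening: 0.177
finger_force: 40.0
```

Emit:
jog_arm(
  turn=[
    [0, 0, 0],
    [0, 0, 0],
    [0, 0, 0],
    [0, 0, 0],
    [0, 0, 0],
  ],
  translation=[
    [-0.0005, -0.0005, 0.003],
    [-0.0005, -0.0005, 0.006],
    [-0.0005, -0.0005, 0.008],
    [-0.0005, -0.0005, 0.008],
    [-0.0005, -0.0005, 0.008],
  ],
  grip=[1, 1, 1, 1, 1],
)

```text
clock: 8.93
tool_pos: [0.5778, 0.0507, 0.0945]
eef_rot: [0.959, -0.283, -0.0, -0.001]
contact_force: [-0.7, 3.9, -1.2]
opening: 0.173
finger_force: 40.0
```

Emit:
jog_arm(
  turn=[
    [0, 0, 0],
    [0, 0, 0],
    [0, 0, 0],
    [0, 0, 0],
    [0, 0, 0],
    [0, 0, 0],
    [0, 0, 0],
    [0, 0, 0],
    [0, 0, 0],
  ],
  translation=[
    [0, 0, 0],
    [0, 0, 0],
    [0, 0, 0],
    [0, 0, -0.02],
    [0, 0, -0.05],
    [-0.04, 0, -0.06],
    [-0.085, 0, -0.06],
    [-0.085, 0, -0.06],
    [-0.085, 0, -0.06],
  ],
  grip=[0.6, 0.6, 0.6, 0.6, 0.6, 0.6, 0.6, 0.6, 0.6],
)

```text
clock: 10.05
tool_pos: [0.5074, 0.0951, 0.155]
eef_rot: [0.959, -0.284, 0.001, 0.0]
contact_force: [0.6, -0.1, 0.1]
opening: 0.4
finger_force: 0.0
```

Run:
```python
from h import *
go()
a=save('top','top4');b=save('side','side4')
for c in ['top','side']:
  for n in ['wrench','wrench_end','screw_head']:
    for d in models.place_of(c,n)[:3]: print(c,n,d['p'],np.round(d['position'],4))
f=lambda i,u,v:cv2.resize(i[v-45:v+45,u-60:u+60,::-1],(400,300),interpolation=cv2.INTER_CUBIC)
cv2.imwrite('pics/crop4.png',np.vstack([f(a,280,205),f(b,335,215)]))
```

```text
10.05 [0.5074 0.0951 0.155 ] yaw -32.98 q [-0.61  0.8   0.58  2.01 -0.8   0.57 -1.61] F [ 0.6 -0.1  0.1] 0.4001384017594434 0.0
top wrench 0.8 [0.6173 0.0245 0.0728]
top wrench 0.77 [ 0.243  -0.3024 -0.004 ]
top wrench 0.63 [ 0.4605 -0.1523  0.0017]
top wrench_end 0.85 [ 0.389  -0.2314  0.0101]
top wrench_end 0.8 [ 0.2299 -0.1989  0.0107]
top screw_head 0.56 [0.6175 0.0264 0.0709]
side wrench 0.86 [0.621  0.0219 0.0754]
side wrench 0.86 [ 0.4586 -0.1562 -0.0009]
side wrench 0.68 [ 0.4275  0.3498 -0.0056]
side wrench_end 0.96 [ 0.2248 -0.206   0.0065]
side wrench_end 0.89 [0.5024 0.0972 0.0837]
side wrench_end 0.66 [ 0.3963 -0.2278  0.0081]
side screw_head 0.5 [0.6182 0.0239 0.0692]
side screw_head 0.31 [0.5867 0.1049 0.0974]
```

View pics/crop4.png

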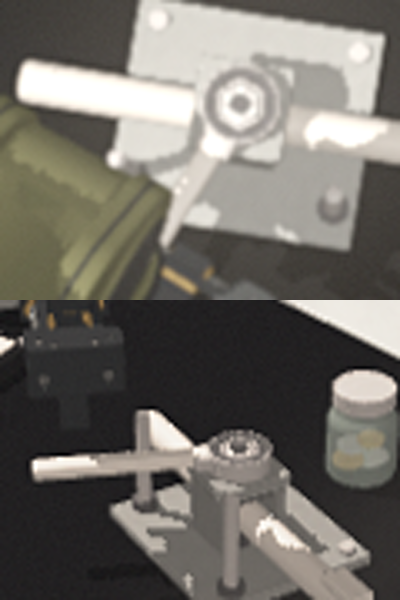

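Emit:
jog_arm(
  turn=[
    [0, 0, 0],
    [0, 0, 0],
    [0, 0, 0],
    [0, 0, 0],
    [0, 0, 0],
    [0, 0, 0],
    [0, 0, 0],
  ],
  translation=[
    [0, 0, 0.03],
    [0, 0, 0.055],
    [0, 0, 0.067],
    [0, 0, 0.067],
    [0, 0, 0.067],
    [0, 0, 0.067],
    [0, 0, 0.067],
  ],
  grip=[0.6, 0.6, 0.6, 0.6, 1, 1, 1],
  force=15,
)

```text
clock: 11.32
tool_pos: [0.507, 0.096, 0.0883]
eef_rot: [0.959, -0.283, 0.001, -0.0]
contact_force: [-0.1, 0.4, 0.4]
opening: 0.179
finger_force: 15.0
```

Emit:
jog_arm(
  turn=[
    [0, 0, -0.12],
    [0, 0, -0.24],
    [0, 0, -0.36],
    [0, 0, -0.48],
    [0, 0, -0.6],
    [0, 0, -0.72],
    [0, 0, -0.84],
    [0, 0, -0.96],
    [0, 0, -1.08],
    [0, 0, -1.18],
    [0, 0, -1.18],
  ],
  translation=[
    [0.0009, 0.0156, 0],
    [0.0037, 0.0309, 0],
    [0.0083, 0.0458, 0],
    [0.0147, 0.06, 0],
    [0.0227, 0.0734, 0],
    [0.0323, 0.0857, 0],
    [0.0432, 0.0968, 0],
    [0.0554, 0.1065, 0],
    [0.0687, 0.1147, 0],
    [0.0805, 0.1202, 0],
    [0.0805, 0.1202, 0],
  ],
  grip=[1, 1, 1, 1, 1, 1, 1, 1, 1, 1, 1],
)

```text
clock: 12.7
tool_pos: [0.5093, -0.0496, 0.088]
eef_rot: [0.955, 0.297, 0.001, 0.0]
contact_force: [1.1, -0.6, 0.7]
opening: 0.18
finger_force: 15.0
```

Run:
```python
from h import *
go()
for c in ['top','side']:
  save(c,c+'5')
  for n in ['wrench']:
    for d in models.place_of(c,n)[:3]: print(c,n,d['p'],np.round(d['position'],4))
```

```text
12.7 [ 0.5093 -0.0496  0.088 ] yaw 34.52 q [-0.07  0.84  0.13  2.04 -0.35  0.28 -0.61] F [ 1.1 -0.6  0.7] 0.18027182856824156 15.007572923786938
top wrench 0.74 [ 0.4614 -0.1525  0.0023]
top wrench 0.74 [ 0.2415 -0.3023 -0.0034]
top wrench 0.56 [0.6212 0.028  0.0733]
side wrench 0.78 [ 2.379e-01 -3.047e-01  2.000e-04]
side wrench 0.61 [ 0.7371 -0.2201  0.0024]
side wrench 0.54 [ 0.4606 -0.1535 -0.0025]
```

Emit:
jog_arm(
  turn=[
    [0, 0, 0.12],
    [0, 0, 0.24],
    [0, 0, 0.36],
    [0, 0, 0.48],
    [0, 0, 0.6],
    [0, 0, 0.72],
    [0, 0, 0.84],
    [0, 0, 0.96],
    [0, 0, 1.08],
    [0, 0, 1.2],
    [0, 0, 1.32],
    [0, 0, 1.44],
    [0, 0, 1.52],
    [0, 0, 1.52],
  ],
  translation=[
    [0.0009, -0.0156, 0],
    [0.0037, -0.0309, 0],
    [0.0083, -0.0458, 0],
    [0.0147, -0.06, 0],
    [0.0227, -0.0734, 0],
    [0.0323, -0.0857, 0],
    [0.0432, -0.0968, 0],
    [0.0554, -0.1065, 0],
    [0.0687, -0.1147, 0],
    [0.0829, -0.1212, 0],
    [0.0977, -0.1259, 0],
    [0.113, -0.1289, 0],
    [0.1234, -0.1298, 0],
    [0.1234, -0.1298, 0],
  ],
  grip=[1, 1, 1, 1, 1, 1, 1, 1, 1, 1, 1, 1, 1, 1],
)

```text
clock: 14.65
tool_pos: [0.5356, 0.1292, 0.0875]
eef_rot: [0.898, -0.44, -0.001, 0.0]
contact_force: [-0.9, 0.9, 2.1]
opening: 0.178
finger_force: 15.1
```

Run:
```python
from h import *
go()
b=save('side','side6'); cv2.imwrite('pics/crop6.png',cv2.resize(b[170:260,280:400,::-1],(800,600),interpolation=cv2.INTER_CUBIC))
```

```text
14.65 [0.5356 0.1292 0.0875] yaw -52.26 q [-0.63  0.94  0.55  1.93 -0.95  0.55 -1.89] F [-0.9  0.9  2.1] 0.17792764996624091 15.140146370977163
```

View pics/crop6.png

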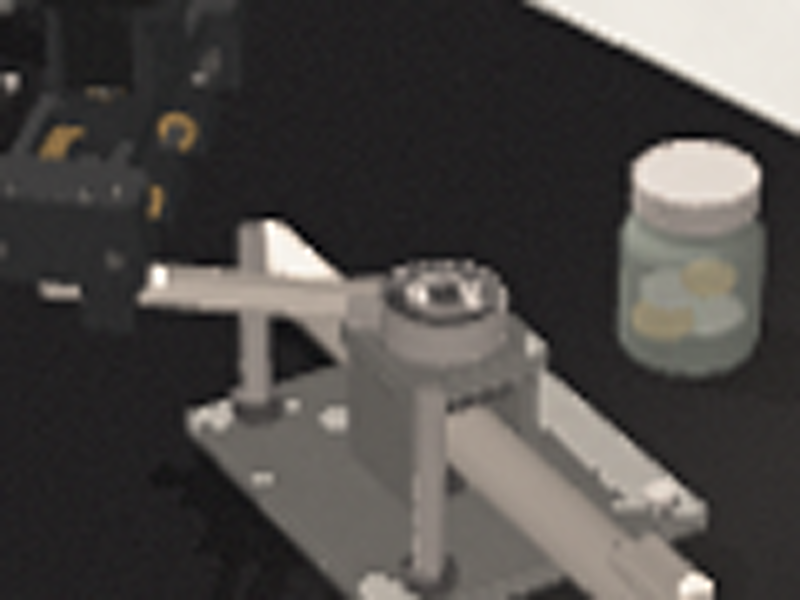

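Emit:
jog_arm(
  turn=[
    [0, 0, -0.12],
    [0, 0, -0.24],
    [0, 0, -0.36],
    [0, 0, -0.48],
    [0, 0, -0.6],
    [0, 0, -0.72],
    [0, 0, -0.84],
    [0, 0, -0.96],
    [0, 0, -1.08],
    [0, 0, -1.2],
    [0, 0, -1.32],
    [0, 0, -1.44],
    [0, 0, -1.52],
    [0, 0, -1.52],
  ],
  translation=[
    [0.0009, 0.0156, 0],
    [0.0037, 0.0309, 0],
    [0.0083, 0.0458, 0],
    [0.0147, 0.06, 0],
    [0.0227, 0.0734, 0],
    [0.0323, 0.0857, 0],
    [0.0432, 0.0968, 0],
    [0.0554, 0.1065, 0],
    [0.0687, 0.1147, 0],
    [0.0829, 0.1212, 0],
    [0.0977, 0.1259, 0],
    [0.113, 0.1289, 0],
    [0.1234, 0.1298, 0],
    [0.1234, 0.1298, 0],
  ],
  grip=[1, 1, 1, 1, 1, 1, 1, 1, 1, 1, 1, 1, 1, 1],
)

```text
clock: 16.45
tool_pos: [0.5093, -0.0495, 0.088]
eef_rot: [0.955, 0.297, 0.001, 0.0]
contact_force: [2.8, 0.9, 1.1]
opening: 0.176
finger_force: 15.0
```

Emit:
jog_arm(
  turn=[
    [0, 0, 0.12],
    [0, 0, 0.24],
    [0, 0, 0.36],
    [0, 0, 0.48],
    [0, 0, 0.6],
    [0, 0, 0.72],
    [0, 0, 0.84],
    [0, 0, 0.96],
    [0, 0, 1.08],
  ],
  translation=[
    [0.0009, -0.0156, 0],
    [0.0037, -0.0309, 0],
    [0.0083, -0.0458, 0],
    [0.0147, -0.06, 0],
    [0.0227, -0.0734, 0],
    [0.0323, -0.0857, 0],
    [0.0432, -0.0968, 0],
    [0.0554, -0.1065, 0],
    [0.0687, -0.1147, 0],
  ],
  grip=[1, 1, 1, 1, 1, 1, 1, 1, 1],
)

```text
clock: 17.58
tool_pos: [0.4996, 0.0841, 0.0879]
eef_rot: [0.971, -0.238, 0.0, 0.001]
contact_force: [1.3, -1.8, 0.6]
opening: 0.183
finger_force: 15.2
```

Emit:
jog_arm(
  turn=[
    [0, 0, 0.03],
    [0, 0, 0.06],
    [0, 0, 0.09],
    [0, 0, 0.12],
  ],
  translation=[
    [0, -0.0039, 0],
    [0.0002, -0.0078, 0],
    [0.0005, -0.0117, 0],
    [0.0009, -0.0156, 0],
  ],
  grip=[1, 1, 1, 1],
)

```text
clock: 18.08
tool_pos: [0.5074, 0.0979, 0.0877]
eef_rot: [0.956, -0.294, -0.001, -0.0]
contact_force: [-0.7, -2.4, 0.9]
opening: 0.18
finger_force: 15.2
```

Emit:
jog_arm(
  turn=[
    [0, 0, 0.03],
    [0, 0, 0.06],
    [0, 0, 0.09],
    [0, 0, 0.12],
  ],
  translation=[
    [0, -0.0039, 0],
    [0.0002, -0.0078, 0],
    [0.0005, -0.0117, 0],
    [0.0009, -0.0156, 0],
  ],
  grip=[1, 1, 1, 1],
)

```text
clock: 18.58
tool_pos: [0.517, 0.1108, 0.0876]
eef_rot: [0.936, -0.351, -0.001, -0.0]
contact_force: [-2.1, -0.4, 1.7]
opening: 0.184
finger_force: 15.1
```

Emit:
jog_arm(
  turn=[
    [0, 0, 0.03],
    [0, 0, 0.06],
    [0, 0, 0.09],
    [0, 0, 0.12],
  ],
  translation=[
    [0, -0.0039, 0],
    [0.0002, -0.0078, 0],
    [0.0005, -0.0117, 0],
    [0.0009, -0.0156, 0],
  ],
  grip=[1, 1, 1, 1],
)

```text
clock: 19.08
tool_pos: [0.5279, 0.1223, 0.0876]
eef_rot: [0.914, -0.406, -0.001, -0.0]
contact_force: [-4.2, 0.8, 2.2]
opening: 0.18
finger_force: 15.2
```

Emit:
jog_arm(
  turn=[
    [0, 0, 0.03],
    [0, 0, 0.06],
    [0, 0, 0.08],
  ],
  translation=[
    [0, -0.0039, 0],
    [0.0002, -0.0078, 0],
    [0.0004, -0.0104, 0],
  ],
  grip=[1, 1, 1],
)

```text
clock: 19.45
tool_pos: [0.5359, 0.1293, 0.0875]
eef_rot: [0.897, -0.442, -0.001, -0.0]
contact_force: [-3.9, 2.4, 2.7]
opening: 0.179
finger_force: 15.2
```

Run:
```python
from h import *
go()
```

```text
19.45 [0.5359 0.1293 0.0875] yaw -52.48 q [-0.62  0.94  0.54  1.93 -0.94  0.54 -1.91] F [-3.9  2.4  2.7] 0.1790427047082004 15.150672979652882
```

Emit:
jog_arm(
  turn=[
    [0, 0, -0.12],
    [0, 0, -0.24],
    [0, 0, -0.36],
    [0, 0, -0.48],
    [0, 0, -0.6],
    [0, 0, -0.72],
    [0, 0, -0.84],
    [0, 0, -0.96],
    [0, 0, -1.08],
    [0, 0, -1.2],
    [0, 0, -1.32],
    [0, 0, -1.44],
    [0, 0, -1.52],
    [0, 0, -1.52],
  ],
  translation=[
    [0.0009, 0.0156, 0],
    [0.0037, 0.0309, 0],
    [0.0083, 0.0458, 0],
    [0.0147, 0.06, 0],
    [0.0227, 0.0734, 0],
    [0.0323, 0.0857, 0],
    [0.0432, 0.0968, 0],
    [0.0554, 0.1065, 0],
    [0.0687, 0.1147, 0],
    [0.0829, 0.1212, 0],
    [0.0977, 0.1259, 0],
    [0.113, 0.1289, 0],
    [0.1234, 0.1298, 0],
    [0.1234, 0.1298, 0],
  ],
  grip=[1, 1, 1, 1, 1, 1, 1, 1, 1, 1, 1, 1, 1, 1],
)

```text
clock: 21.2
tool_pos: [0.5097, -0.05, 0.0877]
eef_rot: [0.955, 0.296, 0.001, 0.001]
contact_force: [-1.5, 0.6, 1.0]
opening: 0.177
finger_force: 15.0
```

Emit:
jog_arm(
  turn=[
    [0, 0, 0.06],
    [0, 0, 0.12],
    [0, 0, 0.18],
    [0, 0, 0.24],
  ],
  translation=[
    [0.0002, -0.0078, 0],
    [0.0009, -0.0156, 0],
    [0.0021, -0.0233, 0],
    [0.0037, -0.0309, 0],
  ],
  grip=[1, 1, 1, 1],
)

```text
clock: 21.7
tool_pos: [0.495, -0.0223, 0.0878]
eef_rot: [0.984, 0.179, 0.001, 0.001]
contact_force: [-1.5, -0.2, 0.4]
opening: 0.18
finger_force: 15.0
```

Emit:
jog_arm(
  turn=[
    [0, 0, 0.03],
    [0, 0, 0.06],
    [0, 0, 0.09],
  ],
  translation=[
    [0, -0.0039, 0],
    [0.0002, -0.0078, 0],
    [0.0005, -0.0117, 0],
  ],
  grip=[1, 1, 1],
)

```text
clock: 22.08
tool_pos: [0.4911, -0.0105, 0.0878]
eef_rot: [0.991, 0.136, 0.001, 0.0]
contact_force: [1.4, -0.8, 0.7]
opening: 0.18
finger_force: 15.0
```

Emit:
jog_arm(
  turn=[
    [0, 0, 0.03],
    [0, 0, 0.06],
  ],
  translation=[
    [0, -0.0039, 0],
    [0.0002, -0.0078, 0],
  ],
  grip=[1, 1],
)

```text
clock: 22.32
tool_pos: [0.4892, -0.003, 0.0878]
eef_rot: [0.994, 0.106, 0.001, 0.001]
contact_force: [1.0, -2.8, 0.4]
opening: 0.181
finger_force: 15.0
```

Emit:
jog_arm(
  turn=[
    [0, 0, 0.03],
    [0, 0, 0.06],
  ],
  translation=[
    [0, -0.0039, 0],
    [0.0002, -0.0078, 0],
  ],
  grip=[1, 1],
)

```text
clock: 22.58
tool_pos: [0.4877, 0.0046, 0.0879]
eef_rot: [0.997, 0.076, 0.001, 0.001]
contact_force: [1.9, -4.1, 0.2]
opening: 0.178
finger_force: 15.0
```

Emit:
jog_arm(
  turn=[
    [0, 0, 0.03],
    [0, 0, 0.06],
  ],
  translation=[
    [0, -0.0039, 0],
    [0.0002, -0.0078, 0],
  ],
  grip=[1, 1],
)

```text
clock: 22.82
tool_pos: [0.4867, 0.012, 0.0879]
eef_rot: [0.999, 0.046, 0.001, 0.001]
contact_force: [3.6, -4.3, 0.5]
opening: 0.179
finger_force: 15.0
```

Emit:
jog_arm(
  turn=[
    [0, 0, 0.03],
    [0, 0, 0.06],
  ],
  translation=[
    [0, -0.0039, 0],
    [0.0002, -0.0078, 0],
  ],
  grip=[1, 1],
)

```text
clock: 23.08
tool_pos: [0.4861, 0.0192, 0.0879]
eef_rot: [1.0, 0.016, 0.001, 0.001]
contact_force: [2.8, -5.8, 1.1]
opening: 0.178
finger_force: 15.1
```

Emit:
jog_arm(
  turn=[
    [0, 0, 0.03],
    [0, 0, 0.06],
  ],
  translation=[
    [0, -0.0039, 0],
    [0.0002, -0.0078, 0],
  ],
  grip=[1, 1],
)

```text
clock: 23.32
tool_pos: [0.486, 0.0278, 0.0878]
eef_rot: [1.0, -0.014, 0.001, 0.001]
contact_force: [2.9, -4.2, -0.2]
opening: 0.18
finger_force: 15.0
```

Emit:
jog_arm(
  turn=[
    [0, 0, 0.03],
    [0, 0, 0.06],
  ],
  translation=[
    [0, -0.0039, 0],
    [0.0002, -0.0078, 0],
  ],
  grip=[1, 1],
)

```text
clock: 23.58
tool_pos: [0.4865, 0.0364, 0.0878]
eef_rot: [0.999, -0.044, 0.001, 0.0]
contact_force: [1.8, -2.2, 1.0]
opening: 0.18
finger_force: 15.0
```

Emit:
jog_arm(
  turn=[
    [0, 0, 0.03],
    [0, 0, 0.06],
  ],
  translation=[
    [0, -0.0039, 0],
    [0.0002, -0.0078, 0],
  ],
  grip=[1, 1],
)

```text
clock: 23.82
tool_pos: [0.4873, 0.0439, 0.0878]
eef_rot: [0.997, -0.074, 0.001, 0.0]
contact_force: [3.5, -4.5, -2.5]
opening: 0.178
finger_force: 15.1
```

Emit:
jog_arm(
  turn=[
    [0, 0, 0.03],
    [0, 0, 0.06],
  ],
  translation=[
    [0, -0.0039, 0],
    [0.0002, -0.0078, 0],
  ],
  grip=[1, 1],
)

```text
clock: 24.08
tool_pos: [0.4885, 0.0509, 0.0879]
eef_rot: [0.995, -0.104, 0.001, 0.001]
contact_force: [4.2, -6.0, 1.6]
opening: 0.184
finger_force: 15.1
```

Emit:
jog_arm(
  turn=[
    [0, 0, 0.03],
    [0, 0, 0.06],
  ],
  translation=[
    [0, -0.0039, 0],
    [0.0002, -0.0078, 0],
  ],
  grip=[1, 1],
)

```text
clock: 24.32
tool_pos: [0.49, 0.0581, 0.0878]
eef_rot: [0.991, -0.134, 0.001, 0.001]
contact_force: [3.4, -6.6, 2.1]
opening: 0.184
finger_force: 15.1
```

Emit:
jog_arm(
  turn=[
    [0, 0, 0.03],
    [0, 0, 0.06],
  ],
  translation=[
    [0, -0.0039, 0],
    [0.0002, -0.0078, 0],
  ],
  grip=[1, 1],
)

```text
clock: 24.58
tool_pos: [0.492, 0.066, 0.0877]
eef_rot: [0.987, -0.163, 0.0, 0.001]
contact_force: [2.9, -6.9, -0.0]
opening: 0.177
finger_force: 15.0
```

Run:
```python
from h import *
go()
b=save('side','side7')
for d in models.place_of('side','wrench')[:3]: print(d['p'],np.round(d['position'],4))
cv2.imwrite('pics/crop7.png',cv2.resize(np.hstack([cv2.imread('pics/side4.png')[190:235,315:375],b[190:235,315:375,::-1]]),(800,300),interpolation=cv2.INTER_CUBIC))
```

```text
24.57 [0.492  0.066  0.0877] yaw -18.78 q [-0.4   0.85  0.29  2.09 -0.78  0.31 -1.34] F [ 2.9 -6.9 -0. ] 0.1774624888721999 14.986130716279149
0.87 [0.6168 0.0235 0.0754]
0.8 [ 0.2406 -0.3036 -0.0018]
0.74 [ 4.579e-01 -1.565e-01  1.000e-04]
```

View pics/crop7.png

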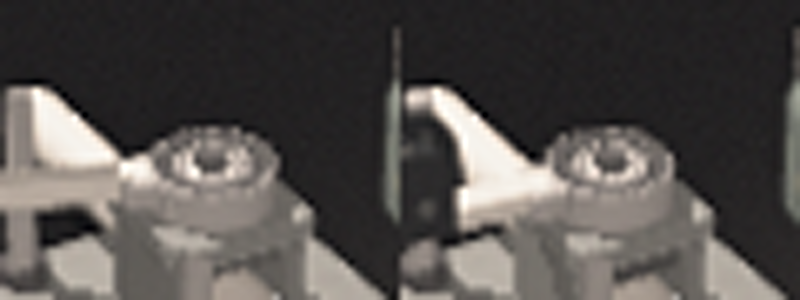

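Emit:
jog_arm(
  turn=[
    [0, 0, 0.03],
    [0, 0, 0.06],
  ],
  translation=[
    [0, -0.0039, 0],
    [0.0002, -0.0078, 0],
  ],
  grip=[1, 1],
)

```text
clock: 24.92
tool_pos: [0.4943, 0.0727, 0.0876]
eef_rot: [0.981, -0.193, 0.0, 0.001]
contact_force: [1.9, -5.7, 0.7]
opening: 0.178
finger_force: 15.1
```

Emit:
jog_arm(
  turn=[
    [0, 0, 0.03],
    [0, 0, 0.06],
  ],
  translation=[
    [0, -0.0039, 0],
    [0.0002, -0.0078, 0],
  ],
  grip=[1, 1],
)

```text
clock: 25.18
tool_pos: [0.4976, 0.0805, 0.0877]
eef_rot: [0.975, -0.222, 0.0, 0.001]
contact_force: [2.3, -4.8, -0.0]
opening: 0.178
finger_force: 15.0
```

Emit:
jog_arm(
  turn=[
    [0, 0, 0.03],
    [0, 0, 0.06],
  ],
  translation=[
    [0, -0.0039, 0],
    [0.0002, -0.0078, 0],
  ],
  grip=[1, 1],
)

```text
clock: 25.42
tool_pos: [0.501, 0.0875, 0.0877]
eef_rot: [0.968, -0.251, -0.0, 0.001]
contact_force: [1.7, -4.4, 1.4]
opening: 0.182
finger_force: 15.0
```

Emit:
jog_arm(
  turn=[
    [0, 0, 0.03],
    [0, 0, 0.06],
    [0, 0, 0.09],
  ],
  translation=[
    [0, -0.0039, 0],
    [0.0002, -0.0078, 0],
    [0.0005, -0.0117, 0],
  ],
  grip=[1, 1, 1],
)

```text
clock: 25.8
tool_pos: [0.5067, 0.0976, 0.0876]
eef_rot: [0.956, -0.294, -0.0, 0.001]
contact_force: [1.8, -6.1, 1.2]
opening: 0.181
finger_force: 15.1
```

Emit:
jog_arm(
  turn=[
    [0, 0, 0.03],
    [0, 0, 0.06],
    [0, 0, 0.09],
  ],
  translation=[
    [0, -0.0039, 0],
    [0.0002, -0.0078, 0],
    [0.0005, -0.0117, 0],
  ],
  grip=[1, 1, 1],
)

```text
clock: 26.18
tool_pos: [0.5125, 0.106, 0.0873]
eef_rot: [0.941, -0.337, -0.001, 0.002]
contact_force: [0.8, -1.4, 4.1]
opening: 0.181
finger_force: 14.9
```

Run:
```python
from h import *
go()
a=save('top','top8');b=save('side','side8')
o=[cv2.imread(f'pics/{n}.png') for n in ('side4','side6','side7')]+[b[:,:,::-1]]
t=[cv2.imread('pics/top4.png'),cv2.imread('pics/top5.png'),a[:,:,::-1]]
F=lambda i,u,v,w:cv2.resize(i[v-w:v+w,u-w:u+w],(266,266),interpolation=cv2.INTER_CUBIC)
cv2.imwrite('pics/crop8.png',np.vstack([np.hstack([F(i,345,214,12) for i in o[1:]]),np.hstack([F(i,292,191,14) for i in t])]))
```

```text
26.18 [0.5125 0.106  0.0873] yaw -39.42 q [-0.55  0.9   0.44  2.01 -0.9   0.44 -1.67] F [ 0.8 -1.4  4.1] 0.18061861419547795 14.930118552292697
```

View pics/crop8.png

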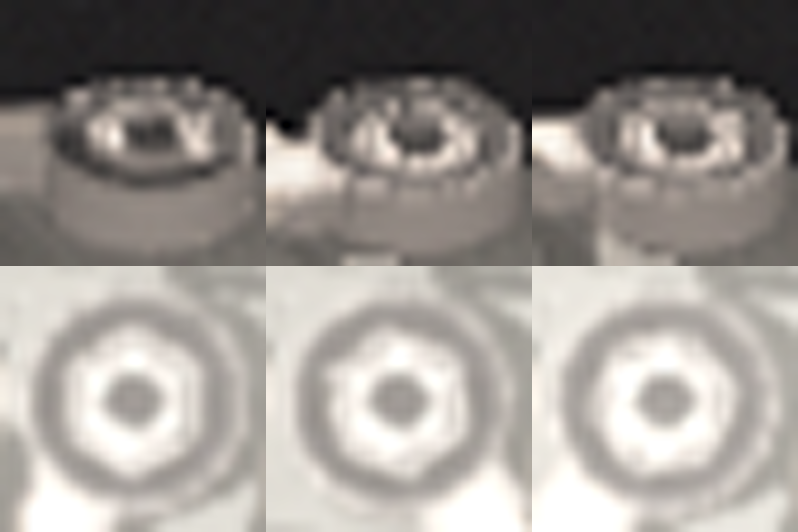

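Emit:
jog_arm(
  turn=[
    [0, 0, 0.02],
    [0, 0, 0.04],
  ],
  translation=[
    [0, -0.0026, 0],
    [0.0001, -0.0052, 0],
  ],
  grip=[1, 1],
)

```text
clock: 26.52
tool_pos: [0.517, 0.1118, 0.0875]
eef_rot: [0.935, -0.355, -0.001, 0.0]
contact_force: [-0.0, -3.3, -0.6]
opening: 0.183
finger_force: 14.8
```

Run:
```python
from h import *
go()
s=r.get_state(); print(s['moment'],np.round(s['joint_torque'],1))
```

```text
26.52 [0.517  0.1118 0.0875] yaw -41.63 q [-0.56  0.9   0.45  2.   -0.9   0.46 -1.71] F [-0.  -3.3 -0.6] 0.18253755232273625 14.81548111885786
[-0.66671589  0.10081623  0.02872972] [ -1.8 -50.4   5.7  -5.9  -0.4   0.6   0.1]
```

Run:
```python
from h import *
save('top','top9')
for n,yaw in [('top4',-33),('top5',34.5),('top8',-39.4),('top9',-41.6)]:
    G=cv2.cvtColor(cv2.imread(f'pics/{n}.png'),cv2.COLOR_BGR2GRAY).astype(float)
    gx=cv2.Scharr(G,cv2.CV_64F,1,0);gy=cv2.Scharr(G,cv2.CV_64F,0,1);M=np.hypot(gx,gy);v,u=np.mgrid[:480,:640]
    # centre of stub: dark blob
    p=G[186:197,286:299]; w=np.clip(190-p,0,None); vv,uu=np.mgrid[186:197,286:299]; 
    d0=np.hypot(uu-292.1,vv-191.3)<3.5; c=((uu*w)[d0].sum()/w[d0].sum(),(vv*w)[d0].sum()/w[d0].sum())
    out=[]
    for b in [(3.5,5),(4,5.5),(4.5,6),(5,7),(6,8.5)]:
        d=np.hypot(u-c[0],v-c[1]);m=(d>b[0])&(d<b[1]); s=(M**2*np.exp(-6j*np.arctan2(gy,gx)))[m].sum()
        out.append((b,round((np.degrees(np.angle(s))/6-91.5)%60,1),round(abs(s)/(M[m]**2).sum(),2)))
    print(n,'yaw%60',yaw%60,np.round(c,2),out)
```

```text
top4 yaw%60 27 [291.57 190.64] [((3.5, 5), np.float64(59.2), np.float64(0.23)), ((4, 5.5), np.float64(24.6), np.float64(0.07)), ((4.5, 6), np.float64(23.8), np.float64(0.3)), ((5, 7), np.float64(27.4), np.float64(0.44)), ((6, 8.5), np.float64(27.9), np.float64(0.49))]
top5 yaw%60 34.5 [291.53 190.65] [((3.5, 5), np.float64(59.0), np.float64(0.34)), ((4, 5.5), np.float64(26.7), np.float64(0.26)), ((4.5, 6), np.float64(27.1), np.float64(0.5)), ((5, 7), np.float64(33.4), np.float64(0.46)), ((6, 8.5), np.float64(36.4), np.float64(0.5))]
top8 yaw%60 20.6 [291.59 190.5 ] [((3.5, 5), np.float64(1.3), np.float64(0.26)), ((4, 5.5), np.float64(56.3), np.float64(0.11)), ((4.5, 6), np.float64(22.6), np.float64(0.41)), ((5, 7), np.float64(16.2), np.float64(0.33)), ((6, 8.5), np.float64(8.1), np.float64(0.33))]
top9 yaw%60 18.4 [291.58 190.52] [((3.5, 5), np.float64(57.7), np.float64(0.32)), ((4, 5.5), np.float64(15.3), np.float64(0.04)), ((4.5, 6), np.float64(24.7), np.float64(0.32)), ((5, 7), np.float64(16.4), np.float64(0.24)), ((6, 8.5), np.float64(11.8), np.float64(0.36))]
```

Emit:
jog_arm(
  turn=[
    [0, 0, -0.12],
    [0, 0, -0.24],
    [0, 0, -0.36],
    [0, 0, -0.48],
    [0, 0, -0.6],
    [0, 0, -0.72],
    [0, 0, -0.84],
    [0, 0, -0.96],
    [0, 0, -1.08],
    [0, 0, -1.2],
    [0, 0, -1.33],
    [0, 0, -1.33],
  ],
  translation=[
    [0.0009, 0.0156, 0],
    [0.0037, 0.0309, 0],
    [0.0083, 0.0458, 0],
    [0.0147, 0.06, 0],
    [0.0227, 0.0734, 0],
    [0.0323, 0.0857, 0],
    [0.0432, 0.0968, 0],
    [0.0554, 0.1065, 0],
    [0.0687, 0.1147, 0],
    [0.0829, 0.1212, 0],
    [0.099, 0.1262, 0],
    [0.099, 0.1262, 0],
  ],
  grip=[1, 1, 1, 1, 1, 1, 1, 1, 1, 1, 1, 1],
)

```text
clock: 28.08
tool_pos: [0.5078, -0.0487, 0.0877]
eef_rot: [0.955, 0.296, -0.0, -0.001]
contact_force: [-0.5, -0.9, -0.5]
opening: 0.178
finger_force: 15.1
```

```bash
cat >> h.py <<'E'
def ang(k=4):
    go(); G=np.mean([cv2.cvtColor(cams.snapshot('top'),cv2.COLOR_RGB2GRAY).astype(float) for _ in range(k)],0)
    gx=cv2.Scharr(G,cv2.CV_64F,1,0);gy=cv2.Scharr(G,cv2.CV_64F,0,1);M=np.hypot(gx,gy);v,u=np.mgrid[:480,:640];d=np.hypot(u-291.57,v-190.58)
    for b in [(4,5.7),(4.5,6),(6.5,8.5)]:
        m=(d>b[0])&(d<b[1]); s=(M**2*np.exp(-6j*np.arctan2(gy,gx)))[m].sum()
        print(b,round((np.degrees(np.angle(s))/6-91.5)%60,1),round(abs(s)/(M[m]**2).sum(),2))
    cv2.imwrite('pics/g%.2f.png'%r.get_state()['clock'],G)
E
python3 -c "from h import *; ang()"
```

```text
28.07 [ 0.5078 -0.0487  0.0877] yaw 34.48 q [-0.06  0.84  0.1   2.04 -0.29  0.28 -0.68] F [-0.5 -0.9 -0.5] 0.1778521296789804 15.050781480967999
(4, 5.7) 27.1 0.28
(4.5, 6) 25.6 0.4
(6.5, 8.5) 33.4 0.38[ WARN:0@6.170] global loadsave.cpp:1063 imwrite_ Unsupported depth image for selected encoder is fallbacked to CV_8U.
```

Emit:
jog_arm(
  turn=[
    [0, 0, 0.06],
    [0, 0, 0.12],
    [0, 0, 0.18],
    [0, 0, 0.24],
    [0, 0, 0.3],
    [0, 0, 0.36],
    [0, 0, 0.42],
    [0, 0, 0.42],
  ],
  translation=[
    [0.0002, -0.0078, 0],
    [0.0009, -0.0156, 0],
    [0.0021, -0.0233, 0],
    [0.0037, -0.0309, 0],
    [0.0058, -0.0384, 0],
    [0.0083, -0.0458, 0],
    [0.0113, -0.053, 0],
    [0.0113, -0.053, 0],
  ],
  grip=[1, 1, 1, 1, 1, 1, 1, 1],
)

```text
clock: 29.28
tool_pos: [0.4873, 0.002, 0.0877]
eef_rot: [0.996, 0.093, 0.0, 0.0]
contact_force: [-0.1, -4.1, -0.2]
opening: 0.179
finger_force: 15.0
```

```bash
python3 -c "from h import *; ang()"
```

```text
29.27 [0.4873 0.002  0.0877] yaw 10.65 q [-0.2   0.83  0.16  2.11 -0.52  0.23 -0.96] F [-0.1 -4.1 -0.2] 0.17907045756966786 15.015467461198568
(4, 5.7) 30.7 0.21
(4.5, 6) 27.4 0.42
(6.5, 8.5) 16.7 0.51[ WARN:0@5.821] global loadsave.cpp:1063 imwrite_ Unsupported depth image for selected encoder is fallbacked to CV_8U.
```

Emit:
jog_arm(
  turn=[
    [0, 0, 0.06],
    [0, 0, 0.12],
    [0, 0, 0.18],
    [0, 0, 0.24],
    [0, 0, 0.24],
  ],
  translation=[
    [0.0002, -0.0078, 0],
    [0.0009, -0.0156, 0],
    [0.0021, -0.0233, 0],
    [0.0037, -0.0309, 0],
    [0.0037, -0.0309, 0],
  ],
  grip=[1, 1, 1, 1, 1],
)

```text
clock: 30.1
tool_pos: [0.4853, 0.0324, 0.0877]
eef_rot: [1.0, -0.027, 0.0, 0.0]
contact_force: [-0.2, -3.8, 1.4]
opening: 0.175
finger_force: 15.0
```

```bash
python3 -c "from h import *; ang()"
```

```text
30.1 [0.4853 0.0324 0.0877] yaw -3.09 q [-0.29  0.84  0.2   2.12 -0.65  0.25 -1.13] F [-0.2 -3.8  1.4] 0.17458712428174428 15.018517384305596
(4, 5.7) 27.4 0.32
(4.5, 6) 26.2 0.38
(6.5, 8.5) 11.3 0.52[ WARN:0@5.947] global loadsave.cpp:1063 imwrite_ Unsupported depth image for selected encoder is fallbacked to CV_8U.
```

```bash
cat > pol.py <<'E'
from h import *
import glob,sys
def pol(n,c=(291.57,190.58)):
    G=cv2.imread(n,0).astype(np.float32); th=np.radians(np.arange(0,360,2)); out=[]
    for rr in np.arange(3.5,9.1,.5):
        x=(c[0]+rr*np.cos(th)).astype(np.float32); y=(c[1]-rr*np.sin(th)).astype(np.float32)
        p=cv2.remap(G,x[None],y[None],cv2.INTER_CUBIC)[0]; s=(p*np.exp(-6j*th)).mean()
        out.append('%.0f/%.1f'%(((np.degrees(np.angle(s))/6)-91.5)%60,abs(s)))
    return ' '.join(out)
for n in sys.argv[1:]: print(n[5:],pol(n))
E
python3 pol.py pics/top1.png pics/top4.png pics/top5.png pics/top8.png pics/top9.png pics/g*.png
```

```text
top1.png 57/1.8 58/2.2 59/3.1 0/4.2 1/5.2 1/5.2 60/4.1 59/1.9 38/0.4 33/0.9 34/0.6 53/0.0
top4.png 57/1.8 58/2.3 59/2.9 60/3.4 59/2.7 56/1.2 54/1.7 56/4.2 58/6.2 58/5.7 59/3.6 60/1.6
top5.png 57/2.3 58/2.6 59/2.7 1/3.4 3/3.4 4/1.9 55/1.2 51/4.0 51/6.2 50/6.1 50/4.1 51/2.0
top8.png 58/1.8 59/1.3 1/1.3 1/2.7 60/4.1 59/3.8 60/2.1 16/1.3 21/3.7 22/4.4 21/3.2 20/1.5
top9.png 0/1.8 3/1.2 2/1.2 60/2.5 58/3.9 56/3.9 56/2.7 7/1.5 16/3.9 17/5.2 18/4.1 19/1.9
g28.27.png 59/1.7 2/2.0 4/2.3 5/2.9 5/2.8 6/1.3 54/1.3 53/4.3 53/6.4 53/6.1 54/3.9 54/1.9
g29.48.png 6/1.1 6/1.6 4/2.1 1/2.9 59/3.6 58/3.3 1/2.8 6/3.7 9/5.0 10/5.1 11/3.7 11/1.9
g30.30.png 57/1.7 60/1.9 1/2.3 1/2.8 58/3.1 56/2.6 57/1.5 12/2.1 15/4.7 17/5.5 17/4.1 18/1.8
```

Run:
```python
from h import *
ims={n:cv2.imread(f'pics/{n}.png',0).astype(np.float32) for n in ['side0','side4','side5','side6','side7','side8']}
ims['now']=np.mean([cv2.cvtColor(cams.snapshot('side'),cv2.COLOR_RGB2GRAY).astype(np.float32) for _ in range(4)],0)
cv2.imwrite('pics/sidenow.png',ims['now'].astype(np.uint8))
th=np.radians(np.arange(0,360,3)); C=np.array([.6175,.0242,.0885])
for n,G in ims.items():
    o=[]
    for rr in (.009,.010,.011,.012,.0135):
        p=proj('side',C+np.c_[rr*np.cos(th),rr*np.sin(th),0*th]).astype(np.float32)
        v=cv2.remap(G,p[:,0][None],p[:,1][None],cv2.INTER_CUBIC)[0]
        v=v-sum(2*np.real((v*np.exp(-1j*k*th)).mean()*np.exp(1j*k*th)) for k in (1,2,3,4))
        s=(v*np.exp(-6j*th)).mean(); o.append('%.0f/%.1f'%(-np.degrees(np.angle(s))/6%60,abs(s)))
    print(n,o)
def patch(n): return ims[n][203:217,336:356].ravel()
k=list(ims)[1:]; print(k); print(np.round(np.corrcoef([patch(x) for x in k]),2))
```

```text
side0 ['24/1.1', '45/0.9', '48/3.8', '48/6.0', '48/5.6']
side4 ['23/4.7', '22/4.6', '25/2.4', '41/2.1', '44/3.1']
side5 ['26/1.7', '27/1.9', '28/1.8', '30/1.5', '36/1.4']
side6 ['35/2.4', '31/2.1', '38/0.9', '52/2.6', '57/4.5']
side7 ['18/3.9', '18/3.5', '22/1.5', '36/1.5', '26/2.0']
side8 ['19/2.8', '19/3.1', '22/1.3', '40/2.1', '39/2.8']
now ['20/2.0', '13/2.3', '0/2.8', '54/5.2', '51/4.3']
['side4', 'side5', 'side6', 'side7', 'side8', 'now']
[[1.   0.48 0.88 0.95 0.97 0.8 ]
 [0.48 1.   0.42 0.51 0.48 0.51]
 [0.88 0.42 1.   0.89 0.93 0.86]
 [0.95 0.51 0.89 1.   0.96 0.83]
 [0.97 0.48 0.93 0.96 1.   0.83]
 [0.8  0.51 0.86 0.83 0.83 1.  ]]
```

Emit:
jog_arm(
  turn=[
    [0, 0, 0.06],
    [0, 0, 0.12],
    [0, 0, 0.18],
    [0, 0, 0.24],
    [0, 0, 0.3],
    [0, 0, 0.36],
    [0, 0, 0.42],
    [0, 0, 0.48],
    [0, 0, 0.54],
    [0, 0, 0.6],
    [0, 0, 0.66],
    [0, 0, 0.72],
    [0, 0, 0.78],
    [0, 0, 0.85],
  ],
  translation=[
    [0.0002, -0.0078, 0],
    [0.0009, -0.0156, 0],
    [0.0021, -0.0233, 0],
    [0.0037, -0.0309, 0],
    [0.0058, -0.0384, 0],
    [0.0083, -0.0458, 0],
    [0.0113, -0.053, 0],
    [0.0147, -0.06, 0],
    [0.0185, -0.0668, 0],
    [0.0227, -0.0734, 0],
    [0.0273, -0.0797, 0],
    [0.0323, -0.0857, 0],
    [0.0376, -0.0914, 0],
    [0.0442, -0.0977, 0],
  ],
  grip=[1, 1, 1, 1, 1, 1, 1, 1, 1, 1, 1, 1, 1, 1],
)

```text
clock: 32.25
tool_pos: [0.5329, 0.128, 0.0872]
eef_rot: [0.899, -0.438, -0.002, 0.001]
contact_force: [-1.1, -0.4, 0.4]
opening: 0.177
finger_force: 15.0
```

Emit:
jog_arm(
  turn=[
    [0, 0, -0.12],
    [0, 0, -0.24],
    [0, 0, -0.36],
    [0, 0, -0.48],
    [0, 0, -0.6],
    [0, 0, -0.72],
    [0, 0, -0.84],
    [0, 0, -0.96],
    [0, 0, -1.08],
    [0, 0, -1.2],
    [0, 0, -1.32],
    [0, 0, -1.44],
    [0, 0, -1.51],
    [0, 0, -1.51],
  ],
  translation=[
    [0.0009, 0.0156, 0],
    [0.0037, 0.0309, 0],
    [0.0083, 0.0458, 0],
    [0.0147, 0.06, 0],
    [0.0227, 0.0734, 0],
    [0.0323, 0.0857, 0],
    [0.0432, 0.0968, 0],
    [0.0554, 0.1065, 0],
    [0.0687, 0.1147, 0],
    [0.0829, 0.1212, 0],
    [0.0977, 0.1259, 0],
    [0.113, 0.1289, 0],
    [0.1221, 0.1298, 0],
    [0.1221, 0.1298, 0],
  ],
  grip=[1, 1, 1, 1, 1, 1, 1, 1, 1, 1, 1, 1, 1, 1],
)

```text
clock: 34.0
tool_pos: [0.5076, -0.0489, 0.0875]
eef_rot: [0.955, 0.297, -0.001, -0.001]
contact_force: [-0.6, -1.8, -1.2]
opening: 0.175
finger_force: 15.1
```

```bash
python3 - <<'E' 2>/dev/null
from h import *
ang(4)
t=save('top','topA'); s=save('side','sideA')
g=lambda n:cv2.imread(f'pics/{n}.png',0).astype(float)
import glob
gl=sorted(glob.glob('pics/g*.png'))
T={'top5':g('top5'),'g28':g('g28.27'),'gNow':cv2.imread(gl[-1],0).astype(float)}
v,u=np.mgrid[:480,:640]; d=np.hypot(u-291.6,v-190.6)
for a,b in [('top5','g28'),('g28','gNow'),('top5','gNow')]:
    D=T[a]-T[b]; print(a,b,[round(float(np.sqrt((D[(d>x)&(d<y)]**2).mean())),2) for x,y in [(0,3.5),(3.5,5),(5,6.5),(6.5,9),(9,12),(20,30)]])
S5,SA=g('side5'),g('sideA'); print('side', np.sqrt(((S5-SA)[203:217,336:356]**2).mean()),np.corrcoef(S5[203:217,336:356].ravel(),SA[203:217,336:356].ravel())[0,1])
print(gl[-1])
F=lambda i,u,v,w:cv2.resize(i[v-w:v+w,u-w:u+w],(266,266),interpolation=cv2.INTER_CUBIC)
cv2.imwrite('pics/cmp.png',np.vstack([np.hstack([F(T[k],292,191,10) for k in T]),np.hstack([F(x,346,211,11) for x in (S5,SA,g('side4'))])]))
E
python3 pol.py pics/top5.png pics/g28.27.png $(ls pics/g*.png|tail -1)
```

```text
34.0 [ 0.5076 -0.0489  0.0875] yaw 34.53 q [-0.05  0.84  0.1   2.04 -0.27  0.28 -0.69] F [-0.6 -1.8 -1.2] 0.17475103841452433 15.080671794712543
(4, 5.7) 23.8 0.35
(4.5, 6) 24.4 0.41
(6.5, 8.5) 31.7 0.39
top5 g28 [3.8, 4.43, 6.25, 7.12, 3.82, 14.84]
g28 gNow [3.08, 2.64, 1.65, 2.92, 2.74, 2.55]
top5 gNow [3.46, 4.97, 6.69, 7.3, 4.21, 15.93]
side 7.836954583437188 0.9494272847277488
pics/g34.20.png
top5.png 57/2.3 58/2.6 59/2.7 1/3.4 3/3.4 4/1.9 55/1.2 51/4.0 51/6.2 50/6.1 50/4.1 51/2.0
g28.27.png 59/1.7 2/2.0 4/2.3 5/2.9 5/2.8 6/1.3 54/1.3 53/4.3 53/6.4 53/6.1 54/3.9 54/1.9
g34.20.png 1/1.9 2/2.2 4/2.4 5/3.0 6/3.1 7/1.8 58/1.7 55/4.8 55/7.0 55/6.4 55/4.1 55/2.0
```

View pics/cmp.png

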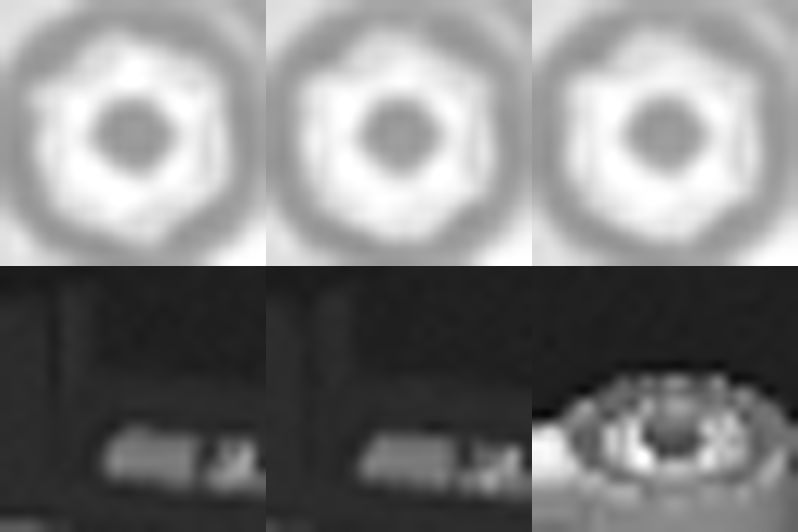

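Emit:
jog_arm(
  turn=[
    [0, 0, 0.12],
    [0, 0, 0.24],
    [0, 0, 0.36],
    [0, 0, 0.44],
    [0, 0, 0.52],
    [0, 0, 0.6],
    [0, 0, 0.68],
    [0, 0, 0.76],
  ],
  translation=[
    [0.0009, -0.0156, 0],
    [0.0037, -0.0309, 0],
    [0.0083, -0.0458, 0],
    [0.0124, -0.0554, 0],
    [0.0172, -0.0646, 0],
    [0.0227, -0.0734, 0],
    [0.0289, -0.0817, 0],
    [0.0358, -0.0896, 0],
  ],
  grip=[1, 1, 1, 1, 1, 1, 1, 1],
)

```text
clock: 35.3
tool_pos: [0.4865, 0.0465, 0.088]
eef_rot: [0.997, -0.078, 0.0, -0.0]
contact_force: [-1.7, -0.1, 3.4]
opening: 0.176
finger_force: 15.0
```

Emit:
jog_arm(
  turn=[
    [0, 0, 0.12],
    [0, 0, 0.24],
    [0, 0, 0.36],
    [0, 0, 0.48],
    [0, 0, 0.6],
    [0, 0, 0.72],
    [0, 0, 0.76],
    [0, 0, 0.76],
  ],
  translation=[
    [0.0009, -0.0156, 0],
    [0.0037, -0.0309, 0],
    [0.0083, -0.0458, 0],
    [0.0147, -0.06, 0],
    [0.0227, -0.0734, 0],
    [0.0323, -0.0857, 0],
    [0.0358, -0.0896, 0],
    [0.0358, -0.0896, 0],
  ],
  grip=[1, 1, 1, 1, 1, 1, 1, 1],
)

```text
clock: 36.3
tool_pos: [0.5335, 0.129, 0.0871]
eef_rot: [0.898, -0.44, -0.002, 0.001]
contact_force: [-3.4, -2.6, 1.8]
opening: 0.178
finger_force: 15.3
```

```bash
python3 - <<'E' 2>/dev/null
from h import *
go(); save('side','sideB'); save('side','sideC')
g=lambda n:cv2.imread(f'pics/{n}.png',0).astype(float)
I={n:g(n) for n in ('side6','sideB','sideC')}
R_={'inner':(slice(206,215),slice(339,353)),'yoke':(slice(222,236),slice(330,352)),'handle':(slice(208,216),slice(318,334)),'body':(slice(216,221),slice(338,352))}
for a,b in [('side6','sideB'),('sideB','sideC')]:
    print(a,b,{k:round(float(np.sqrt(((I[a]-I[b])[s]**2).mean())),2) for k,s in R_.items()})
for n in I: print(n); print(I[n][205:216,338:354].astype(int))
E
```

```text
36.3 [0.5335 0.129  0.0871] yaw -52.24 q [-0.62  0.94  0.53  1.94 -0.93  0.54 -1.91] F [-3.4 -2.6  1.8] 0.17833377184229718 15.310282650470981
side6 sideB {'inner': 11.98, 'yoke': 6.28, 'handle': 6.2, 'body': 9.01}
sideB sideC {'inner': 2.67, 'yoke': 1.08, 'handle': 1.02, 'body': 1.8}
side6
[[ 32  29  30  31  33  32  31  33  30  34  32  31  31  31  34  31]
 [ 31  31  28  33  33  33  31  31  33  31  33  31  32  32  34  34]
 [ 30  31  33  31  30  32  30  33  32  31  31  31  28  32  32  33]
 [ 31  29  32  29  27  25  26  27  27  27  27  28  27  29  31  32]
 [ 29  27  32  67  66 101  78  94 100 124  74  82 120  38  25  26]
 [ 47 120 144  98  97 109  93 108 109 119  92  99 118  96 120  75]
 [ 69 122 131  94 102 152 163 151 134 145 151 106  90 101 119 103]
 [ 98 108 105 126 158 158 141 131 121 105 123 165 139 164 119 108]
 [ 81  81 102 190 185 203  94  77  78  57  89 187 174 181 104 104]
 [ 59  60  79 163 191 238 110  59  66  64  74 153 215 179 111 104]
 [ 59  61  67 118 145 182 125  97  90  90  99 133 204 196 129 105]]
sideB
[[ 29  32  32  34  31  34  31  34  31  34  34  34  27  34  33  3
[... 717 characters left out ...]
  31  32  30  32  31  32  33]
 [ 32  31  32  31  31  31  31  34  34  30  31  32  33  31  32  30]
 [ 33  33  30  33  33  34  31  31  31  31  33  30  33  31  34  33]
 [ 30  31  31  27  26  25  27  24  27  24  28  26  29  29  30  31]
 [ 30  25  26  31  65 102  83 125 120 120  73  75  77  42  28  29]
 [ 47 115 103  92  98 111  95 110 118 118  93  97 101  98 118  38]
 [ 90 119 111  99 110 109 146 121 154 143 160 106  92 100 119  95]
 [106 108  98 106 162 125 134 114 113 104 128 164 145 145 115 108]
 [ 84 106  93 171 186 200  77  78  60  58  87 184 177 157 122 104]
 [ 63  79  87 157 188 226  83  62  66  62  71 143 198 187 113 105]
 [ 58  62  74 115 143 170 117  98  89  89 121 222 191 198 104 105]]
```

```bash
python3 - <<'E' 2>/dev/null
from h import *
g=lambda n:cv2.imread(f'pics/{n}.png',0).astype(float)
for n in ('side0','side4','side6','side8','sideC'):
    print(n); print(g(n)[223:238,344:362].astype(int))
E
```

```text
side0
[[176 175 173 156 154 155 153 157 176 177 177 183 178 153 138 136 123 109]
 [175 175 175 176 175 174 174 177 184 177 152 137 134 117 106 105 108 106]
 [173 174 174 176 177 184 173 147 139 132 117 106 106 106 107 108 116 129]
 [173 174 183 170 146 139 131 114 105 106 107 108 108 115 105  96 119 170]
 [184 164 146 126 111 104 106 107 108 110 116  95  90 104 101  99 116 178]
 [210 196 141 101 105 107 109 115  93  83  87  82  79  94 100 107 122 176]
 [208 187 148 105 112  90  82  86  79  76  87  89  90  95 102 106 128 176]
 [158 146 129  78  86 100  97 124 102  88  94  93  95  95 101 104 128 177]
 [131 130 124 102 141 144 142 150 134 113  89  92  93  96 102 105 129 175]
 [134 130 130 149 161 159 158 151 148 138 117  91  93  94 102 106 129 175]
 [134 131 130 161 158 158 157 155 153 149 138 110  86  92 102 105 119 178]
 [134 132 129 160 157 157 157 157 155 149 142 138 159  81  99 102 106 131]
 [134 132 128 157 157 157 158 158 154 165 236 229 228 185 108  99 101  98]
 [135 132 128 153 155 157 158 155 170 241 247 242 239 232 192 110  98 100]
 [135 134 126 148 152 154 157 152 174 247 24
[... 3859 characters left out ...]
 75  95 100 105 123 176]
 [132 133 127 107 113  92  84  88  72  66  66  68  82  96 101 105 128 176]
 [135 135 129  82  85  70  62  63  65  76  77  85  90  93 102 104 128 177]
 [134 133 125  61  62  67  95 100 128 113  87  92  93  93 102 104 128 176]
 [135 132 126  96 103 143 146 144 150 137 117  90  93  94 102 105 129 175]
 [134 132 129 148 149 162 159 157 153 149 138 113  89  94 102 104 117 177]
 [135 132 129 161 158 159 158 157 156 152 148 139 127  87 101 102 104 130]
 [134 132 128 156 157 157 157 158 157 156 152 148 145 122 102 103 102  97]
 [135 132 127 153 154 158 159 157 157 157 156 153 149 144 127 108 102 100]
 [135 132 126 148 151 155 157 158 157 157 156 156 154 148 145 130 109 100]]
```

The side views show the shoe under the yoke lower after stroke 1 and lower again after stroke 3. It did not move over strokes 4 and 5, so the screw is home. Next I release the wrench and back off.

Emit:
jog_arm(
  turn=[
    [0, 0, 0],
    [0, 0, 0],
    [0, 0, 0],
    [0, 0, 0],
    [0, 0, 0],
    [0, 0, 0],
    [0, 0, 0],
    [0, 0, 0],
  ],
  translation=[
    [0, 0, 0],
    [0, 0, 0],
    [0, 0, 0],
    [0, 0, -0.03],
    [0, 0, -0.08],
    [-0.04, 0, -0.13],
    [-0.06, 0, -0.15],
    [-0.06, 0, -0.15],
  ],
  grip=[0.6, 0.6, 0.6, 0.6, 0.6, 0.6, 0.6, 0.6],
)

```text
clock: 37.4
tool_pos: [0.4995, 0.1793, 0.239]
eef_rot: [0.898, -0.439, 0.0, -0.002]
contact_force: [0.1, 0.5, 0.3]
opening: 0.404
finger_force: 0.0
```

```bash
python3 - <<'E' 2>/dev/null
from h import *
go(); s=save('side','sideD'); save('top','topD')
for c in ('top','side'):
  for n in ('wrench','screw_head'):
    for d in models.place_of(c,n)[:3]: print(c,n,d['p'],np.round(d['position'],4))
print(cv2.imread('pics/sideD.png',0)[229:234,346:356])
E
```

```text
37.4 [0.4995 0.1793 0.239 ] yaw -52.13 q [-0.88  0.72  0.79  1.9  -0.71  0.82 -2.18] F [0.1 0.5 0.3] 0.4036889982229037 0.0
top wrench 0.92 [ 4.601e-01 -1.522e-01  1.000e-04]
top wrench 0.8 [ 0.241  -0.3023 -0.0006]
top wrench 0.59 [0.6163 0.0239 0.0718]
top screw_head 0.5 [ 0.6229  0.4081 -0.001 ]
top screw_head 0.43 [0.6182 0.0241 0.0706]
side wrench 0.96 [ 2.372e-01 -3.027e-01 -3.000e-04]
side wrench 0.65 [0.517  0.1202 0.0817]
side wrench 0.64 [0.6215 0.0265 0.0772]
side screw_head 0.38 [0.6181 0.0226 0.068 ]
[[127 108 114  91  83  87  72  66  65  67]
 [128  80  86  70  63  63  66  77  78  86]
 [124  60  60  68  97 101 127 112  87  93]
 [126  98 104 141 147 143 150 138 117  90]
 [128 148 148 161 159 156 153 149 137 111]]
```

The wrench is seated at (0.616, 0.024, 0.072), the shoe is still down, and the arm is clear.

```bash
python3 -c "from plant import r; print(r.finish_job())"
```

```text
the job is handed in; nothing more can be done
None
```

I handed the job in at about 37 s: the screw looks fully home, since the shoe under the yoke stopped moving after stroke 3 and two more strokes changed nothing; the wrench lies flat on the head, let go of. I never felt a hard stop, and no verdict came back.

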